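# Latch the sprung carriage at the marking station

### The arm

A 6-joint arm with a two-finger parallel gripper is mounted at the origin on a cart in front of the work surface, level with it; the furniture and walls round the work are solid. World frame = base frame: x ahead of the robot, y to its left, z up, the work surface at z = 0. Lengths are in m, angles in rad, forces in N, time in s.
With the tool pointing down it reaches from about 0.325 to 0.775 m from the base axis. Payload 5.5 kg.
Tool frame: the origin (TCP) lies between the finger pads; the fingertips stand 8 mm ahead of it and the grasp point (between the pads) lies 11 mm behind it (tcp_to_tips is the distance from the TCP to the fingertips, in m); z points along the fingers, y is the line along which they close (so a half turn about z gives the same grasp; the last joint's range is limited). The gripper opens to 88 mm and grips with 3 to 60 N. Pads are 20 mm wide; open, the fingers measure 115 mm over their backs; the gripper's body (75 mm by 178 mm) begins 61 mm behind the grasp point.
Start: joints at [-1.275, 0.091, 1.231, -0, 1.82, -0.057], TCP at [0.207, -0.563, 0.231] pointing down, gripper open.
Joint ranges: [-2.87, 2.87], [-0.86, 2.18], [0.17, 2.46], [-1.51, 4.65], [0.06, 2.69], [-2.65, 2.65]. Speed limits (rad/s): [2.57, 2.57, 3.01, 3.14, 3.14, 3.14].

### API

Orientations are given as a unit quaternion [w, x, y, z].
In Python, from bench import * gives the robot as it stands. Calls block until the motion is done:
- move_to(position, orientation): joint-space move of the TCP to a pose.
- move_l(position, speed=0.15, orientation=None): straight line of the TCP; orientation=None keeps the orientation; speed is the mean speed in m/s.
- movej(angles): joint-space move.
- gripper_open() and close(): open the fingers fully, or close them until they stop; the grip force is fixed at half the most.
- hold(seconds).
- inverse_kinematics(position, orientation): joint angles nearest the present ones, or None.
- state(): the state.
- get_image(name): name is "scene" or "top" or "wrist"; returns a dict with "frame" (480x640x3 uint8, blue, green, red), "depth" (480x640 float32, m along the optical axis (not along the pixel's ray), 0 where there is no reading), "camera_matrix" (3x3 intrinsics, pixels), "k1" (the pictures are not rectified: a ray, as slopes to the right and down, at radius r is drawn at 1 + k1 r^2 times it, then the intrinsics apply), "view" (4x4, takes a point from world to camera coordinates). Camera axes: x right, y up, looking along -z (the intrinsics and any distortion apply to the point x, -y, -z); pixel columns grow to the right and rows downward; lengths in m; the calibration is good to about 2 mm. A picture is of the moment at which its call begins.
A pose or a line that the arm cannot do raises IKError and nothing moves.
- job_done(): hands the job in; it is judged then, once.
The state is a dict: "time": time; "joint_pos": joint angles; "dq": joint speeds; "joint_torque": joint torques, N m; "ee_pos": TCP position; "ee_rot": TCP orientation; "ft_force": force on the tool from outside, world axes, zero at the start; "moment": the same for the moment, N m; "finger_gap": finger opening in m; "finger_force": force on a finger pad.
Only numpy, scipy, OpenCV 4.12 (cv2) and the standard library are available. Lean on these libraries where they do the work, as an engineer would, in place of code of your own. Each camera call takes 0.05 s, during which the arm holds its last target. There are 200 camera calls.

### The job

Bring the blank cup to the marking station: push the jig's sprung carriage by its orange push plate until it is past the stop pin, but short of the end stop, then let it go so that it comes back and latches against the stop pin at mid travel. Push gently, with the fingers only: grip and lift nothing, do not touch the cup, which must stay standing in its place on the cork pad, and leave the pots and the dish alone.

Things in the scene. Friction and masses are not known exactly. Their poses are not given: they have to be found in the camera images.
- carriage (a joint): travel (m) of the grey sprung carriage along the push: 0 = home; 0.045 = latched, its brass side cam resting on the stop pin; 0.085 = end stop. A spring (4 N at home, 8 N at the end; drag 40 N per m/s) pulls it home if let go early. The cam shoves the pin aside from 0.013 (a few N more) and clears it at 0.046. Turn back between 0.050 and 0.070; over 0.080 counts as hitting the end stop.
- push_face (a point): centre of the rear face of the upright orange push plate at the carriage's rear; moves with it. Plate 64 mm wide, 11 mm thick, from the deck (28 mm above the desk) up to 92 mm; this point 62 mm up. x axis = push direction (level, into the face), y = left seen along it, z up. In front of the face lies only the base plate's last 25 mm (12 mm high, rails 20 mm).
- jig: fixed aluminium base of the jig, 270 x 112 mm, elsewhere and turned otherwise in each run; origin on the desk under the cork pad's middle at home; x = push direction, y = left seen along it. At y -0.06 to -0.12, x 0.016: blue housing and red knob of the stop pin, 40 mm high. At x 0.045, y -0.084: height gauge, a thin post 86 mm high with a brass pointer.
- stop_pin (a joint): how far in m the sprung stop pin is shoved out of its rest (0 = fully sprung in, as at the start and when latched; about 0.0105 while the cam passes; it moves by itself)
- pin_tip (a point): rounded tip of the stop pin, 8 mm thick, pointing along the jig's +y, 26 mm above the desk
- end_stop (a point): top middle of the front of the dark end stop block of the jig, 42 mm above the desk, with a rubber buffer
- cup: loose plain white porcelain cup, bowl 87 mm wide, 80 mm high, 0.23 kg, on the carriage's cork pad, handle ahead in the push direction; origin under its middle with handle (12 mm from the bowl's middle towards the handle), 31.5 mm above the desk; rim 112 mm above the desk, nearest wall 62 mm ahead of push_face
- cup_spot (a point): where the cup's origin belongs on the carriage, level with the top of the 82 mm cork pad; moves with the carriage
- blue_pot: small dark blue pot with a pale cap, 40 mm wide, 50 mm high, bystander on the desk; origin under its middle
- white_pot: small white pot with a blue cap, 42 mm wide, 52 mm high, bystander on the desk; origin under its middle
- colour_bowl: shallow white dish with black paint, 68 mm wide, 18 mm high, bystander on the desk; origin under its middle
There are look-alikes about, which are no part of the job. Leave any blue look-alike of the cup alone.

How it is judged:
By the outcome, as a careful person would: the job done as asked, in the order asked, and still so for the second after the job is handed in, with the robot touching nothing.
It also fails if it takes over 42 s, if anything falls off the work surface, if the arm or the gripper's body presses on something with over 40 N, if the wrist force passes 120 N, or if a joint passes its speed limit or range.

## Working session

There is one attempt and no reset: what is moved stays moved. The work goes in short steps, each a Python script; the robot and the scene stay as the last script left them, time stands still between calls to the robot, and variables do not carry over. Pictures are saved under pics/ and viewed, at most 10 in all, crops included, and the job is handed in when it is done.

```bash
mkdir -p pics; ls
python3 - <<'E'
from bench import *
import cv2,pickle
for n in("scene","top"):
    d=get_image(n); cv2.imwrite(f"pics/{n}0.png",d["frame"]); pickle.dump(d,open(f"{n}0.pkl","wb"))
    print(n,d["camera_matrix"].tolist(),d["k1"],d["view"].round(3).tolist())
s=state();print(s)
E
```

```text
pics
scene [[516.4307897403735, 0.0, 327.90173648399673], [0.0, 516.4307897403735, 239.47907934335058], [0.0, 0.0, 1.0]] -0.07665751406390486 [[-0.706, -0.708, 0.015, 0.303], [0.372, -0.353, 0.859, -0.261], [-0.603, 0.612, 0.512, -0.852], [0.0, 0.0, 0.0, 1.0]]
top [[454.0658521091442, 0.0, 313.80967387761723], [0.0, 454.0658521091442, 241.86769176257067], [0.0, 0.0, 1.0]] -0.01665296016695984 [[-0.019, -0.999, 0.026, -0.081], [0.993, -0.016, 0.12, -0.518], [-0.12, 0.028, 0.992, -0.878], [0.0, 0.0, 0.0, 1.0]]
{'time': 0.1, 'joint_pos': array([-1.27474024e+00,  9.17856408e-02,  1.23175579e+00,  2.98958289e-06,
        1.81978276e+00, -5.66362668e-02]), 'dq': array([-0.00067401,  0.00097201, -0.00222867,  0.00062298,  0.00126033,
       -0.00133017]), 'joint_torque': array([ 2.48636999e-03, -4.47858882e+01, -4.07569098e+01,  7.00434018e-02,
        2.84468086e-02, -1.31542033e-04]), 'ee_pos': array([ 0.20721906, -0.56282031,  0.22962415]), 'ee_rot': array([-8.59747874e-04,  9.84490833e-01,  1.75433893e-01, -1.01955350e-04]), 'ft_force': array([-0.49123973,  0.21100873,  0.50780488]), 'moment': array([ 0.03254803, -0.03638441,  0.05634885]), 'finger_force': 0.0, 'finger_gap': 0.08791974747456954}
```

View pics/top0.png

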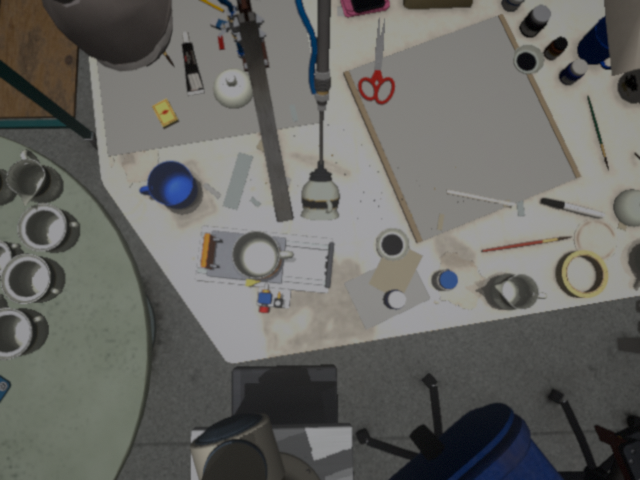

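View pics/scene0.png

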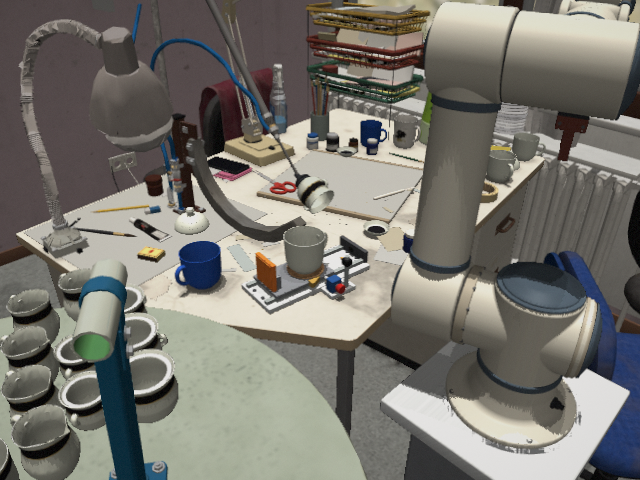

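The top view shows the jig at about (200–335, 230–292). The orange plate is at (206,250), the cup at (258,255), the knob and gauge at (265–280, 298), and the end stop at (330,265). The push goes to the image right. The lamp neck, at (320,195) and (265,120), hangs nearby, so I need its height.

```bash
cat > h.py <<'E'
import numpy as np,cv2,pickle
def slopes(d,px):
    K=d["camera_matrix"]; k=d["k1"]
    p=np.atleast_2d(px).astype(float)
    return cv2.undistortPoints(p[:,None],K,np.array([k,0,0,0.]))[:,0]
def cam(d):
    V=d["view"]; R=V[:3,:3]; return R,-R.T@V[:3,3]
def ray(d,px):
    s=slopes(d,px); R,c=cam(d)
    return c,np.c_[s[:,0],-s[:,1],-np.ones(len(s))]@R
def plane(d,px,z):
    c,r=ray(d,px); return c+r*((z-c[2])/r[:,2])[:,None]
def dep(d,mask):
    v,u=np.nonzero(mask&(d["depth"]>0)); c,r=ray(d,np.c_[u,v])
    return c+r*d["depth"][v,u][:,None]
def orange(d):
    h=cv2.cvtColor(d["frame"],cv2.COLOR_BGR2HSV); m=cv2.inRange(h,(5,150,90),(17,255,255))
    n,l,s,c=cv2.connectedComponentsWithStats(m); return l,s,c
E
python3 - <<'E'
from h import *
np.set_printoptions(precision=4,suppress=True)
for n,box in(("top",(190,225,225,275)),("scene",(245,240,290,300))):
    d=pickle.load(open(n+"0.pkl","rb")); l,s,c=orange(d)
    print(n,[(*a,) for a in s[1:] if a[4]>25])
    m=np.zeros((480,640),bool);x0,y0,x1,y1=box;m[y0:y1,x0:x1]=1;m&=l>0
    P=dep(d,m);print(len(P),P.min(0),P.max(0),np.median(P,0))
    if n=="top":
        T=P[P[:,2]>.085]; print("top face",len(T),T.mean(0),T.min(0),T.max(0)); 
        F=P[P[:,2]<.08]; print("low",len(F), F[:8])
    r=cv2.minAreaRect(np.argwhere(m)[:,::-1].astype(np.float32));print(r)
d=pickle.load(open("top0.pkl","rb"))
# overhead obstacles: height in region
P=dep(d,np.ones((480,640),bool)); 
for x in np.arange(.25,.75,.05):
    print("%.2f"%x,[ "%.2f"%(P[(abs(P[:,0]-x)<.025)&(abs(P[:,1]-y)<.025)][:,2].max(initial=-1)) for y in np.arange(.3,-.25,-.05)])
cv2.imwrite("pics/crop.png",cv2.resize(d["frame"][210:320,180:350],None,fx=4.5,fy=4.5,interpolation=cv2.INTER_CUBIC))
s=pickle.load(open("scene0.pkl","rb"));cv2.imwrite("pics/crops.png",cv2.resize(s["frame"][215:315,235:375],None,fx=5,fy=5,interpolation=cv2.INTER_CUBIC))
E
```

```text
top [(np.int32(203), np.int32(235), np.int32(7), np.int32(32), np.int32(51))]
68 [0.4671 0.107  0.0838] [0.5267 0.1209 0.0949] [0.497  0.1124 0.0915]
top face 65 [0.4972 0.1129 0.0913] [0.4671 0.107  0.0858] [0.5267 0.1209 0.0949]
low 0 []
((205.36155700683594, 250.10772705078125), (4.961389541625977, 32.124996185302734), 7.125016689300537)
scene [(np.int32(256), np.int32(252), np.int32(20), np.int32(40), np.int32(512))]
505 [0.4631 0.1076 0.0273] [0.526  0.1257 0.0934] [0.4861 0.1195 0.0683]
((265.9289245605469, 271.5050964355469), (40.04084396362305, 18.167997360229492), 85.91438293457031)
0.25 ['0.05', '0.05', '-1.00', '-1.00', '-1.00', '-1.00', '-1.00', '-1.00', '-1.00', '-1.00', '-0.74']
0.30 ['0.05', '0.05', '-1.00', '-1.00', '0.00', '0.01', '0.01', '0.01', '0.01', '0.01', '0.01']
0.35 ['0.05', '0.05', '-1.00', '0.01', '0.01', '0.01', '0.01', '0.01', '0.01', '0.01', '0.01']
0.40 ['0.05', '0.05', '0.01', '0.01', '0.01', '0.01', '0.09', '0.08', '0.02', '0.01', '0.01']
0.45 ['0.05', '0.05', '0.01', '0.03', '0.09', '0.12', '0.12', '0.03', '0.05', '0.01', '0.01']
0.50 ['0.05', '0.04', '0.01', '0.02', '0.10', '0.12', '0.12', '0.10', '0.05', '0.04', '0.02']
0.55 ['0.04', '0.01', '0.01', '0.02', '0.09', '0.12', '0.12', '0.16', '0.18', '0.16', '0.02']
0.60 ['0.04', '0.08', '0.09', '0.09', '0.01', '0.01', '0.10', '0.17', '0.18', '0.16', '0.01']
0.65 ['0.01', '0.08', '0.08', '0.08', '0.01', '0.01', '0.06', '0.06', '0.21', '0.01', '0.01']
0.70 ['0.01', '0.01', '0.01', '0.01', '0.01', '0.01', '0.05', '0.04', '0.28', '0.01', '0.02']
```

View pics/crop.png

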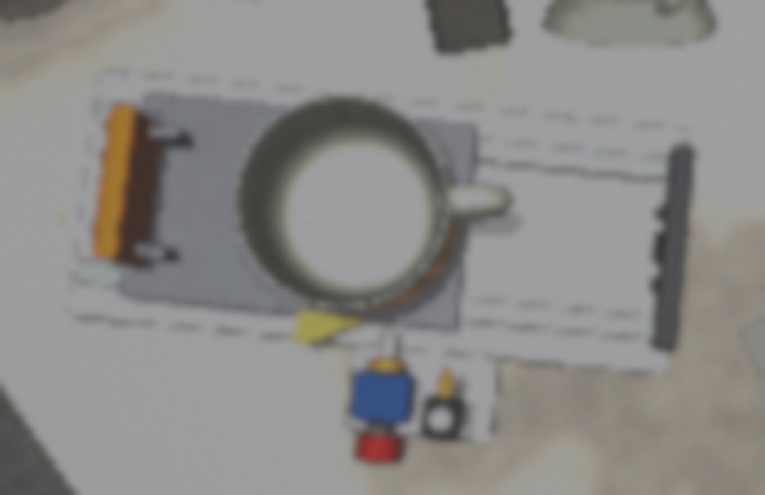

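View pics/crops.png

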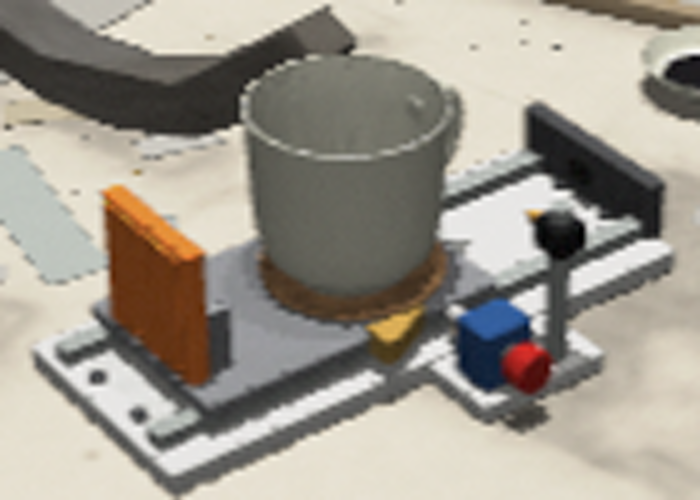

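Run:
```python
from h import *
np.set_printoptions(precision=4,suppress=True)
t=pickle.load(open("top0.pkl","rb"));s=pickle.load(open("scene0.pkl","rb"))
c=lambda *p:np.array(p)/4.5+[180-.39,210-.39]
cs=lambda *p:np.array(p)/5+[235-.4,215-.4]
tl=plane(t,c((110,105),(95,252)),.092); tr=plane(t,c((137,107),(120,260)),.092)
print("rear top edge",tl,"front",tr)
e=plane(t,c((672,148),(655,345)),.042); print("endstop front",e)
h=lambda a:np.degrees(np.arctan2(*(a[1]-a[0])[:2][::-1]))
print("edge headings",h(tl[::-1]),h(tr[::-1]),h(e[::-1]))
mid=tl.mean(0);print("mid->end",h([mid,e.mean(0)]),np.linalg.norm((e.mean(0)-mid)[:2]))
# base long edges z=.012 
b=plane(t,c((75,317),(665,370)),.012);print("base edge",b,h(b)); b2=plane(t,c((105,70),(690,130)),.012);print(b2,h(b2))
# two-view triangulation of rear top edge ends
for a,b_ in ((c((110,105)),cs((106,188))),(c((95,252)),cs((192,262)))):
    c1,r1=ray(t,a);c2,r2=ray(s,b_);A=np.c_[r1[0],-r2[0]];k=np.linalg.lstsq(A,c2-c1,rcond=None)[0]
    p,q=c1+k[0]*r1[0],c2+k[1]*r2[0];print("tri",(p+q)/2,np.linalg.norm(p-q))
# scene depth, rear face
l,_,_=orange(s);m=np.zeros((480,640),bool);m[250:295,250:280]=1;m&=l>0
m=cv2.erode(m.astype(np.uint8),np.ones((3,3)))>0
P=dep(s,m);P=P[P[:,2]<.08]
k=np.polyfit(P[:,0],P[:,1],1);print("face heading of y-axis fit",np.degrees(np.arctan(k[0])),"y at x=.497",np.polyval(k,.497),len(P),np.std(P[:,1]-np.polyval(k,P[:,0])))
```

```text
rear top edge [[0.5289 0.1168 0.092 ]
 [0.468  0.1223 0.092 ]] front [[0.5279 0.1056 0.092 ]
 [0.4645 0.112  0.092 ]]
endstop front [[ 0.5132 -0.1192  0.042 ]
 [ 0.4269 -0.1098  0.042 ]]
edge headings -5.192748791520127 -5.794159314244171 -6.2147149450658326
mid->end -96.91821249136882 0.2358016371674089
base edge [[ 0.4447  0.1486  0.012 ]
 [ 0.4163 -0.1156  0.012 ]] -96.14815716438147
[[ 0.5566  0.1363  0.012 ]
 [ 0.5249 -0.1295  0.012 ]] -96.79792929657363
tri [0.5274 0.1151 0.0933] 0.003865081838980605
tri [0.4664 0.1211 0.0895] 0.004900187554754309
face heading of y-axis fit -5.230803452629477 y at x=.497 0.11974358068743815 273 0.0019995727812738145
```

```bash
cat >> h.py <<'E'
H=np.radians(-96.3); U=np.array([np.cos(H),np.sin(H),0]); FACE=np.array([.4975,.119,.062])
E
python3 - <<'E'
from bench import *
from h import *
np.set_printoptions(precision=3,suppress=True)
best=None
for f in (41.85,-48.15):
    q=[0,np.cos(np.radians(f)),np.sin(np.radians(f)),0]
    j=inverse_kinematics(FACE-.045*U,q); print(f,j)
    if j is not None and (best is None or abs(j[5])<abs(best[1][5])): best=(q,j)
q=best[0];print(q)
s=state();move_l([.155,-.42,.32],.25)
P=(FACE-.05*U);P[2]=.30
move_to([.43,.16,.30],q); close()
move_l(P,.2); 
P[2]=.2;move_l(P,.2)
s=state();print(s["time"],s["ee_pos"],s["joint_pos"],s["ft_force"],s["finger_gap"])
for n in("scene","top"):cv2.imwrite(f"pics/{n}1.png",get_image(n)["frame"])
a=cv2.imread("pics/scene1.png")[150:390,180:500];b=cv2.imread("pics/top1.png")[150:390,120:440]
cv2.imwrite("pics/c1.png",cv2.resize(np.hstack([a,b]),None,fx=1.25,fy=1.25))
E
```

```text
41.85 [ 0.251 -0.068  1.691 -0.     1.519  0.361]
-48.15 None
[0, np.float64(0.744894056591622), np.float64(0.6671827669045997), 0]
5.7583 [0.503 0.169 0.202] [ 0.26  -0.102  1.474  0.     1.767  0.369] [-0.428  0.882  0.999] 0.000572960195080715
```

View pics/c1.png

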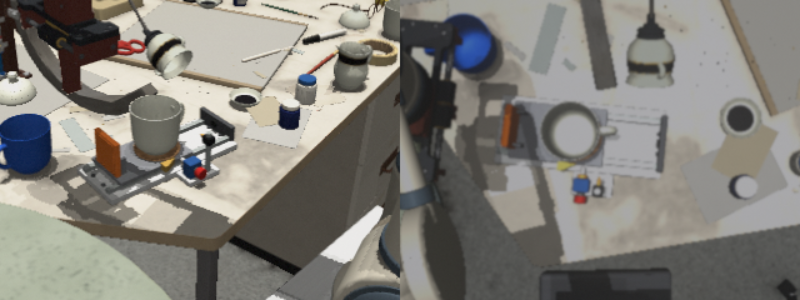

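The scene crop shows the closed gripper hanging behind and above the orange plate at (106,150). The jig, cup at (157,125) and mug are undisturbed. Next I lower it and feel for contact.

Run:
```python
from bench import *
from h import *
np.set_printoptions(precision=3,suppress=True)
P=(FACE-.05*U);move_l(P,.12); hold(.2)
s=state();f0=s["ft_force"]@U;print("down",s["time"],s["ee_pos"],s["ft_force"])
move_l(FACE-.022*U,.08)
for d in np.arange(.020,-.004,-.002):
    move_l(FACE-d*U,.03); s=state(); f=s["ft_force"]@U-f0
    print("%.3f %.2f %.4f"%(d,f,(s["ee_pos"]-FACE)@U))
    if f<-2: break
print(state()["time"],s["ft_force"])
d=get_image("top");pickle.dump(d,open("top2.pkl","wb"));sc=get_image("scene")["frame"]
cv2.imwrite("pics/c2.png",cv2.resize(np.hstack([sc[150:390,180:500],d["frame"][150:390,120:440]]),None,fx=1.25,fy=1.25))
```

```text
down 7.3583 [0.503 0.169 0.063] [ 0.322 -0.735 -1.03 ]
0.020 -1.34 -0.0201
0.018 -0.34 -0.0180
0.016 -0.44 -0.0159
0.014 -0.50 -0.0139
0.012 -5.07 -0.0126
9.1083 [ 0.173  4.382 -0.019]
```

View pics/c2.png

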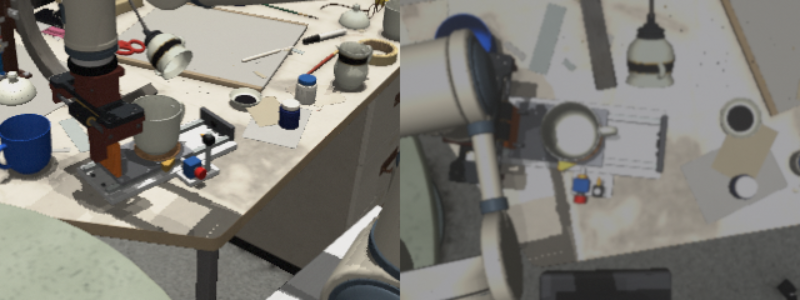

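Contact shows clearly: −5 N at TCP offset −0.0126, which fits a finger half-width of about 12 mm. The cup at (157,125) is clear of the gripper. Now I push to about 0.060 and come back slowly.

Run:
```python
from bench import *
from h import *
c=-.0126
for t in (.012,.024,.036,.046,.054,.060):
    move_l(FACE+(c+t)*U,.04); s=state(); print("%.3f f %.2f pos %.4f"%(t,s["ft_force"]@U,(s["ee_pos"]-FACE)@U-c),s["ft_force"].round(1))
hold(.1)
d=get_image("top");pickle.dump(d,open("top3.pkl","wb"));sc=get_image("scene")["frame"]
cv2.imwrite("pics/c3.png",cv2.resize(np.hstack([sc[150:390,180:500],d["frame"][150:390,120:440]]),None,fx=1.25,fy=1.25))
print(state()["time"])
```

```text
0.012 f -3.76 pos 0.0118 [ 0.3  3.7 -0.1]
0.024 f -9.44 pos 0.0226 [ 0.2  9.5 -0.2]
0.036 f -1.62 pos 0.0362 [-1.1  1.7  0.9]
0.046 f -5.62 pos 0.0455 [ 0.1  5.6 -0.6]
0.054 f -6.44 pos 0.0534 [-0.9  6.6 -0. ]
0.060 f -6.77 pos 0.0593 [-1.2  6.9  0.4]
11.7917
```

View pics/c3.png

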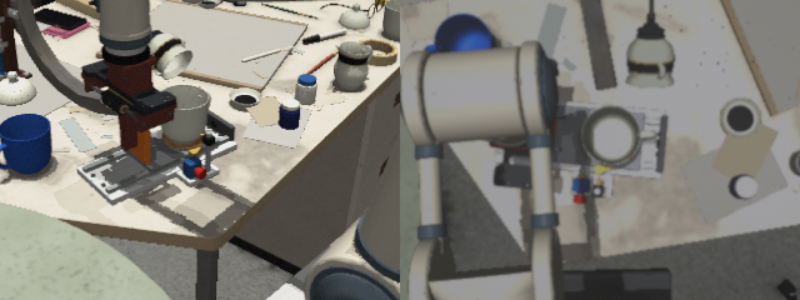

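The carriage is at about 0.059: the cup has moved from (573,132) to (610,135) and the brass cam is past the pin at (600,170). Now I let it back.

Run:
```python
from bench import *
from h import *
c=-.0126
for t in (.052,.046,.043,.038,.025):
    move_l(FACE+(c+t)*U,.03); s=state(); print("%.3f f %.2f"%(t,s["ft_force"]@U))
P=FACE-.05*U;move_l(P,.12)
P=P.copy();P[2]=.2;move_l(P,.15); P[2]=.3;move_l(P,.2)
move_to([.36,.25,.32],state()["ee_rot"])
for n in("scene","top"):
    d=get_image(n);pickle.dump(d,open(n+"4.pkl","wb"))
    if n=="scene": sc=d["frame"]
t=pickle.load(open("top0.pkl","rb"))
for q in(t,d):
    l,_,_=orange(q);m=np.zeros((480,640),bool);m[225:275,190:260]=1;m&=l>0
    v,u=np.nonzero(m);p=plane(q,[[u.mean(),v.mean()]],.092);print(len(u),p,p@U)
cv2.imwrite("pics/c4.png",cv2.resize(np.hstack([sc[210:330,220:380],d["frame"][200:320,180:340]]),None,fx=2.5,fy=2.5))
print(state()["time"],state()["ft_force"])
```

```text
0.052 f -7.94
0.046 f -6.63
0.043 f -0.22
0.038 f -0.60
0.025 f 0.49
68 [[0.49639867 0.11271114 0.092     ]] [-0.16650244]
61 [[0.48981082 0.06847414 0.092     ]] [-0.12180968]
16.8917 [0.41040357 0.41949958 0.26887406]
```

View pics/c4.png

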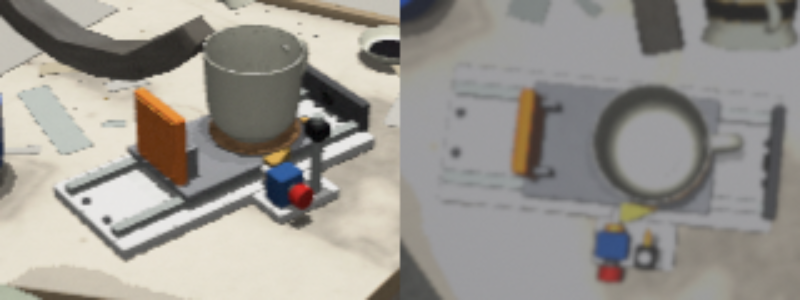

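The plate has moved 44.7 mm from home, so the carriage is latched. The cam at (635,212) rests on the pin, the cup is standing on its pad, and the arm is clear.

```bash
python3 -c "
from bench import *
print(job_done())"
```

```text
the job is handed in; nothing more can be done
None
```

The job is handed in: the carriage was pushed to about 59 mm and let back, and it latched against the stop pin at about 45 mm (44.7 mm measured), with the cup still standing on its pad and the arm clear, at about 17 s on the robot's clock; no verdict was returned.

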